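Trace the case seam, then hold the tracing arm at its length mark

ROBOT

A 6-joint arm with a two-finger parallel gripper is mounted at the origin on the work surface. World frame = base frame: x ahead of the robot, y to its left, z up, the work surface at z = 0. Lengths are in m, angles in degrees, forces in N, time in s.
With the tool pointing down it reaches from about 0.3 to 0.75 m from the base axis. Payload 8.5 kg.
Tool frame: the origin (TCP) lies between the finger pads; the fingertips stand 22 mm ahead of it and the grasp point (between the pads) lies 3 mm ahead of it (env.nose_length is the distance from the TCP to the fingertips, in m); z points along the fingers, x is the direction in which the jaws open and shut, and the axes are right-handed (so a half turn about z gives the same grasp; the last joint's range is limited). The gripper opens to 85 mm and grips with 20 to 120 N. Pads are 22 mm wide; open, the fingers measure 114 mm over their backs; the gripper's body (76 mm by 85 mm) begins 54 mm behind the grasp point. The pads swing forward as they close: fully open they stand 13 mm farther back than shut.
Start: joints at [-85.502, 21.807, 74.336, -0, 83.858, -12.336], TCP at [0.159, -0.526, 0.253] pointing down, gripper open.
Joint ranges: [-178.18, 178.18], [-50.72, 133.34], [12.68, 142.11], [-81.47, 261.47], [9.98, 163.14], [-165.26, 165.26]. Speed limits (degrees/s): [136.94, 136.94, 180, 180, 180, 180].

INTERFACE

Orientations are given as a 3x3 rotation matrix whose columns are the frame's x, y, z axes.
In Python, from rig import env gives the robot as it stands.
- The arm moves only by the tool arm_command, never from a script. Its argument "steps" is a list of rows, each an object with "delta_pos": the shift along the world's x, y, z in mm, a list of three; "dr": the turn, a rotation vector about the world's x, y, z in degrees, a list of three. In form: [{"delta_pos": [dx, dy, dz], "dr": [wx, wy, wz]}, ...]. A call has 1 to 20 rows; each row shifts and turns the commanded pose from where the row before left it; what a row does not reach is not made up. A row lasts 1/10 s, in which the tool goes at most 50 mm and 8.59 degrees, less where a joint would pass 70% of its speed; a pose out of reach is approached as far as the arm can. A call with a gripper value outside its range is refused whole. "grip" is the opening, from 0 (shut) to 1 (fully open), set as the call begins (left out, the last holds). The fingers move at their own pace and stop on an object; "squeeze" is the grip in N (left out, the last holds). Time passes only in rows, so rows that do not move let the fingers close. It gives the time, the measured TCP pose, the force and the opening at its end, in the units of the state.
- env.observe(): the state, without advancing time (a new reading comes with each control period).
- env.get_image(name): name is "scene" or "top" or "wrist"; returns the picture (420x560x3 uint8, blue, green, red); there is no depth.
- env.get_calibration(name): a dict with "fx", "fy", "cx", "cy" (pixels), "view" (4x4, takes a point from world to camera coordinates). Camera axes: x right, y up, looking along -z (the intrinsics and any distortion apply to the point x, -y, -z); pixel columns grow to the right and rows downward; lengths in m; the calibration is good to about 2 mm. A picture is of the moment at which its call begins: read the wrist's pose just before it. get_calibration takes no time and is no camera call; for the wrist camera it gives the pose at the moment of the call.
- env.close_job(): hands the job in, once; it reports no verdict.
The state is a dict: "time_s": time; "q": joint angles; "qvel": joint speeds; "joint_efforts": joint torques, N m; "position": TCP position; "tool_rot": TCP orientation; "ft_force": force on the tool from outside, world axes, zero at the start; "wrist_torque": the same for the moment, N m; "grip_width": finger opening in m.
Only numpy, scipy, OpenCV 4.12 (cv2) and the standard library are available. Lean on these libraries where they do the work, as an engineer would, in place of code of your own. Each camera call takes 0.05 s, during which the arm holds its last target. There are 200 camera calls.

TASK

Check the tracing arm on the bench: take its upright black grip post and guide the stylus under it slowly and steadily along the seam in the lid of the grey case, from the end marked with a small ring to the end with a short cross line. Then draw the sprung telescoping rod out until its pointer stands level with the line of the cursor (the length mark) on the rail, and finish while still holding it there: do not let go. Never let the rod snap back, and leave the loose things on the bench where they are.

Things in the scene. Friction and masses are not known exactly. Their poses are not given: they have to be found in the camera images.
- stylus: Stylus at the rod's outer end; origin at its tip, 27 mm above the bench, 5 mm over the case lid (moves only level, never touches). Straight above the tip stands the black grip post, 16 mm diameter, 61 to 117 mm above the bench, with a flat top; under it a 24 mm wide collar (47 to 61 mm). The 12 mm rod is at 55 mm height. Own z up, own -x outward from the pivot.
- rod (a joint): How far the telescoping steel rod is drawn out of its barrel, m: 0 home (start), stop at 0.115. It slides along the line from pivot to stylus; the stylus is 215 mm + this value from the pivot axis. An inner spring pulls it home all the time: about 3 N at 0, 70 N/m more, about 9.5 N at 0.095; it springs back if released.
- barrel (a joint): Swing of the barrel about the upright pivot, rad, free (light friction), limits -0.7 to 0.7. Grows anticlockwise seen from above.
- pivot_axis (a point): Point on the upright pivot axis of the tracing arm, at the rod's height (55 mm); the pivot stands on a 110 x 120 mm grey foot fixed to the bench, about at the robot's left; the arm points to the robot's right.
- pointer (a point): Tip of the small pointer blade that sticks out sideways from the rod (on a 20 mm dark collar 70 mm inward of the stylus); it travels with the rod, just above the steel rail.
- length_mark (a point): Length mark: line of the brass cursor (16 mm long, thin upright blade, top 69 mm above the bench) clamped on the steel rail beside the rod; the rail is fixed to the barrel and swings with it. Own -x points outward along the rod. Reached when pointer and blade stand side by side (distance along the rod zero); 65 to 95 mm outward of the pointer when the rod is home. Not to be pushed.
- cursor (a joint): Place of the cursor on the rail, m, clamped: the value of joint rod at which the pointer is level with the mark.
- case: Grey die-cast case, 100 x 150 x 22 mm, fixed on the bench under the stylus's path; origin under its centre. Its aluminium lid has a thin black seam of two straight parts: from seam0 (small ring) to a bend at the lid's middle, then slanting slightly outward to seam5 (cross line). Own y runs along the seam, own -x away from the pivot.
- seam0 (a point): Point on the seam on the lid's top (22 mm above the bench), the small ring: start; points are 20 mm apart along the case's own y.
- seam1 (a point): Point on the seam on the lid's top (22 mm above the bench), a fifth of the way; points are 20 mm apart along the case's own y.
- seam2 (a point): Point on the seam on the lid's top (22 mm above the bench), two fifths (10 mm before the bend); points are 20 mm apart along the case's own y.
- seam3 (a point): Point on the seam on the lid's top (22 mm above the bench), three fifths (10 mm after the bend); points are 20 mm apart along the case's own y.
- seam4 (a point): Point on the seam on the lid's top (22 mm above the bench), four fifths; points are 20 mm apart along the case's own y.
- seam5 (a point): Point on the seam on the lid's top (22 mm above the bench), the cross line: end; points are 20 mm apart along the case's own y.
- sensor_a: loose round steel sensor button, 28 mm across, 18 mm high, lying beside the tracing arm; origin under its centre; leave alone
- sensor_b: a second such sensor button on the other side of the tracing arm; leave alone
- sensor_c: a third such sensor button away to the robot's right; leave alone
- screwdriver: loose screwdriver, 170 mm, lying on the mat; leave alone
- meter: loose grey hand-held meter, 140 x 75 x 41 mm; leave alone
- tray: loose white parts tray, 120 x 160 x 30 mm; leave alone
- dispenser: loose white dispenser bottle, 52 mm across, 110 mm high; leave alone
Not all that is in view belongs to the job. Leave any green or turquoise look-alike of the case alone.

How it is judged (in metres and radians):
On the way, in this order (a step that is already met when the one before it is completed fails the run):
1. the held stylus passes slowly over the seam's ring-marked start (within 6 mm, below 0.10 m/s) (horizontal distance between stylus and seam0 below 0.006 m and linear speed of stylus below 0.1 m/s and contact force between the fingers and stylus above 0.5 N), for 0.05 s.
2. the held stylus passes slowly over the seam's first fifth (within 6 mm, below 0.10 m/s) (horizontal distance between stylus and seam1 below 0.006 m and linear speed of stylus below 0.1 m/s and contact force between the fingers and stylus above 0.5 N), for 0.05 s.
3. the held stylus passes slowly over the seam's second fifth (within 6 mm, below 0.10 m/s) (horizontal distance between stylus and seam2 below 0.006 m and linear speed of stylus below 0.1 m/s and contact force between the fingers and stylus above 0.5 N), for 0.05 s.
4. the held stylus passes slowly over the seam's third fifth (within 6 mm, below 0.10 m/s) (horizontal distance between stylus and seam3 below 0.006 m and linear speed of stylus below 0.1 m/s and contact force between the fingers and stylus above 0.5 N), for 0.05 s.
5. the held stylus passes slowly over the seam's fourth fifth (within 6 mm, below 0.10 m/s) (horizontal distance between stylus and seam4 below 0.006 m and linear speed of stylus below 0.1 m/s and contact force between the fingers and stylus above 0.5 N), for 0.05 s.
6. the held stylus passes slowly over the seam's cross-line end (within 6 mm, below 0.10 m/s) (horizontal distance between stylus and seam5 below 0.006 m and linear speed of stylus below 0.1 m/s and contact force between the fingers and stylus above 0.5 N), for 0.05 s.
At the end, for the whole second after the job is handed in: The rod is drawn out so that its pointer is within 4 mm of the length mark along the rod, at rest, against its spring, and the gripper is still holding the stylus post (over 2 N of contact). The seam was followed before that from ring to cross line within 6 mm (x of pointer in the frame of length_mark between -0.004 and 0.004 m and contact force between the fingers and stylus above 2 N and velocity of joint rod between -0.01 and 0.01 m/s and linear speed of stylus below 0.02 m/s); the arm keeps its last pose, push and grip.
It fails at once if the rod snaps back (moves home faster than 0.25 m/s) (velocity of joint rod below -0.25 m/s).
It fails at once if the clamped cursor is forced out of the 59 to 101 mm part of its rail (value of joint cursor below 0.059 m or value of joint cursor above 0.101 m).
It fails at once if a loose bystander is moved by more than 30 mm (distance of any of sensor_a, sensor_b, sensor_c, screwdriver, meter, tray, dispenser from where it was at the start of the episode above 0.03 m).
It also fails if it takes over 45 s, if anything falls off the work surface, if the arm or the gripper's body presses on something with over 40 N, if the wrist force passes 120 N, or if a joint passes its speed limit or range.

## Working session

There is one attempt and no reset: what is moved stays moved. The work goes in short steps, Python scripts to look and compute and a tool call to move; the robot and the scene stay as the last step left them, time stands still between calls to the robot, and variables do not carry over. Pictures are saved under pics/ and viewed, about 8 in all and at most 12, crops included, and the job is handed in when it is done.

Besides the shell and the picture viewer there is one more tool, called as name(argument=value, ...) on one line, values as JSON. arm_command: Moves the arm, as the interface text tells. Its arguments: {"type":"object","properties":{"steps":{"type":"array"},"grip":{"type":"number"},"squeeze":{"type":"number"}},"required":["steps"]}

```bash
mkdir -p pics
cat > h.py <<'E'
import numpy as np, cv2
from rig import env
def ray(cal,u,v):
    V=np.array(cal["view"]);R=V[:3,:3];t=V[:3,3]
    d=np.array([(u-cal["cx"])/cal["fx"],-(v-cal["cy"])/cal["fy"],-1.])
    return -R.T@t, R.T@d
def onz(cal,u,v,z):
    o,d=ray(cal,u,v); return o+d*(z-o[2])/d[2]
def pix(cal,p):
    V=np.array(cal["view"]);c=V[:3,:3]@np.array(p)+V[:3,3]
    return cal["cx"]+cal["fx"]*c[0]/-c[2], cal["cy"]-cal["fy"]*c[1]/-c[2]
E
python3 - <<'E'
from h import *
for n in("top","scene"):
    cv2.imwrite(f"pics/{n}0.png",env.get_image(n)); c=env.get_calibration(n); print(n,{k:(np.round(v,3).tolist()) for k,v in c.items()}, ray(c,280,210)[0])
print(env.observe())
E
```

```text
top {'fx': 491.074, 'fy': 491.074, 'cx': 280.214, 'cy': 207.169, 'view': [[-0.027, -1.0, -0.017, -0.048], [0.998, -0.028, 0.053, -0.501], [-0.054, -0.015, 0.998, -1.496], [0.0, 0.0, 0.0, 1.0]]} [ 0.41873914 -0.08392307  1.51927037]
scene {'fx': 487.622, 'fy': 487.622, 'cx': 280.822, 'cy': 215.759, 'view': [[-0.763, 0.647, -0.0, 0.445], [-0.547, -0.645, 0.534, 0.19], [0.345, 0.408, 0.846, -1.4], [0.0, 0.0, 0.0, 1.0]]} [0.92583905 0.40541984 1.08248737]
{'time_s': 0.1, 'q': array([-8.55025999e+01,  2.18359091e+01,  7.43778615e+01,  4.26502288e-04,
        8.38602121e+01, -1.23339395e+01]), 'qvel': array([-0.05473024, -0.08183736, -0.09515689,  0.05368641,  0.07018043,
       -0.06168613]), 'joint_efforts': array([ 5.40965717e-03, -4.49218619e+01, -2.31654990e+01, -4.94597634e-05,
        3.65128581e-03, -1.21479155e-05]), 'position': array([ 0.15925294, -0.52619315,  0.25279996]), 'tool_rot': array([[ 2.89554561e-01, -9.57161505e-01, -9.38728793e-05],
       [-9.57160681e-01, -2.89554438e-01,  1.28784639e-03],
       [-1.25985830e-03, -2.83050368e-04, -9.99999166e-01]]), 'ft_force': array([-0.81404601,  0.0265584 ,  0.42761094]), 'wrist_torque': array([-0.02606785,  0.03231115,  0.00304433]), 'grip_width': 0.08537873774546259}
```

View pics/top0.png

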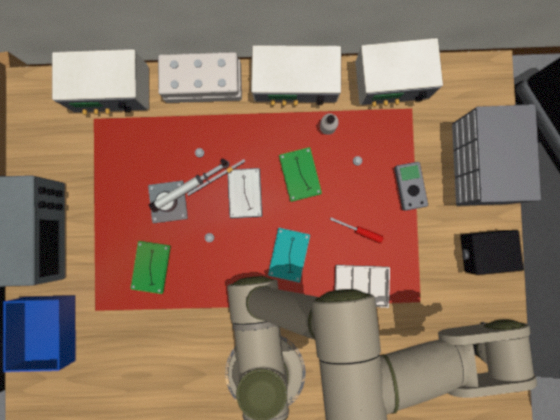

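View pics/scene0.png

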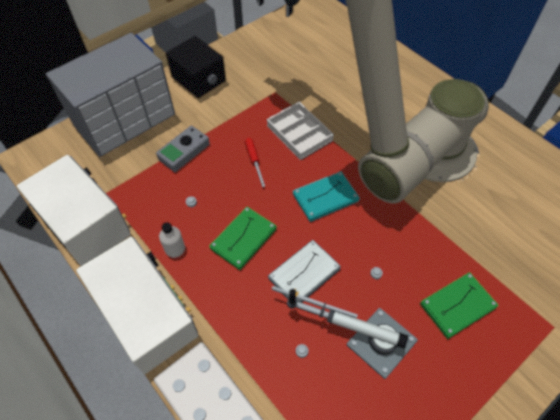

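Top view: the grey-white case is at about (245,193). The look-alikes are green (300,174), turquoise (289,255) and green (150,267). The arm's pivot is near (165,201) and its black post near (224,164). I choose the grey case at (245,193) and check it in a close crop.

Run:
```python
from h import *
a=cv2.imread("pics/top0.png")[145:235,140:270]; b=cv2.imread("pics/scene0.png")[230:380,260:420]
cv2.imwrite("pics/topc.png",cv2.resize(a,None,fx=6,fy=6,interpolation=2))
cv2.imwrite("pics/scenec.png",cv2.resize(b,None,fx=4,fy=4,interpolation=2))
c=env.get_calibration("top")
for u,v in((245,193),(230,172),(263,172),(230,216)): print(onz(c,u,v,.022))
print(onz(c,224,162,.117),onz(c,165,201,.055))
```

```text
[0.54590579 0.04532092 0.022     ]
[0.61186182 0.0899447  0.022     ]
[ 0.60894214 -0.01141995  0.022     ]
[0.47671527 0.0928165  0.022     ]
[0.62904936 0.09560034 0.117     ] [0.52578489 0.28325619 0.055     ]
```

View pics/topc.png

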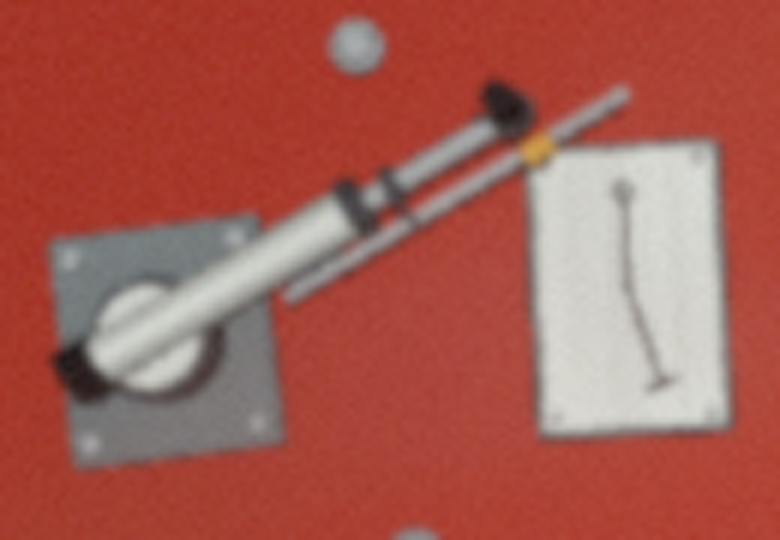

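View pics/scenec.png

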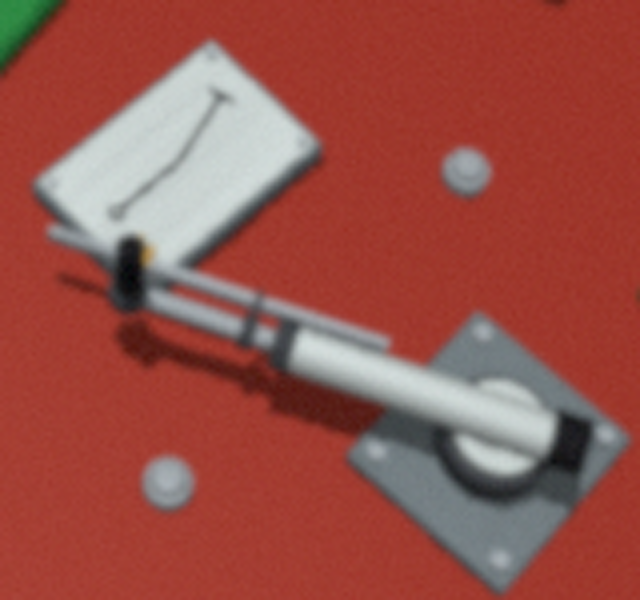

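The crops confirm the grey case: ring at topc (624,187), bend (627,288), cross line (660,382). The arm's post is at about (497,98), the brass cursor at (537,150) and the pointer at (402,218). Next I'll move over for a closer wrist view, staying high.

Run:
```python
from h import *
c=env.get_calibration("top"); f=lambda x,y,z:onz(c,140+(x+.5)/6-.5,145+(y+.5)/6-.5,z).round(4)
s=env.get_calibration("scene"); g=lambda x,y,z:onz(s,260+(x+.5)/4-.5,230+(y+.5)/4-.5,z).round(4)
print("ring",f(624,187,.022),g(117,214,.022));print("bend",f(627,288,.022),g(180,160,.022));print("cross",f(660,382,.022),g(220,97,.022))
print("posttop",f(497,96,.117),g(128,240,.117));print("collar",f(516,114,.055))
print("pivot foot ctr",f((52+257+285+77)/4,(240+213+438+468)/4,.02))
w=env.get_calibration("wrist"); o=env.observe()
print(o["tool_rot"].T@(ray(w,280,210)[0]-o["position"]),o["tool_rot"].T@ray(w,280,210)[1],w["fx"])
```

```text
ring [0.5991 0.0485 0.022 ] [0.6005 0.0503 0.022 ]
bend [0.5473 0.0481 0.022 ] [0.5486 0.0481 0.022 ]
cross [0.4988 0.0324 0.022 ] [0.5015 0.0321 0.022 ]
posttop [0.6333 0.1001 0.117 ] [0.6351 0.0974 0.117 ]
collar [0.6334 0.0989 0.055 ]
pivot foot ctr [0.5275 0.2842 0.02  ]
[ 0.00013243 -0.07759646 -0.12114492] [-0.00470601  0.30158199  0.95344351] 350.0285776601412
```

arm_command(steps=[{"delta_pos": [0, 0, 40], "dr": [0, 0, 0]}, {"delta_pos": [35, 35, 30], "dr": [0, 0, 0]}, {"delta_pos": [35, 35, 20], "dr": [0, 0, 0]}, {"delta_pos": [35, 35, 0], "dr": [0, 0, 0]}, {"delta_pos": [35, 35, 0], "dr": [0, 0, 0]}, {"delta_pos": [35, 35, 0], "dr": [0, 0, 0]}, {"delta_pos": [35, 35, 0], "dr": [0, 0, 0]}, {"delta_pos": [35, 35, 0], "dr": [0, 0, 0]}, {"delta_pos": [35, 35, 0], "dr": [0, 0, 0]}, {"delta_pos": [30, 35, 0], "dr": [0, 0, 0]}, {"delta_pos": [20, 40, 0], "dr": [0, 0, 0]}, {"delta_pos": [20, 40, 0], "dr": [0, 0, 0]}, {"delta_pos": [10, 40, 0], "dr": [0, 0, 0]}, {"delta_pos": [0, 40, 0], "dr": [0, 0, 0]}, {"delta_pos": [0, 40, 0], "dr": [0, 0, 0]}, {"delta_pos": [0, 0, 0], "dr": [0, 0, 0]}])

```text
time_s: 1.7
position: [0.5118, -0.0145, 0.338]
tool_rot: [[0.294, -0.956, -0.0], [-0.956, -0.294, 0.001], [-0.001, -0.0, -1.0]]
ft_force: [-0.5, 0.2, 0.1]
grip_width: 0.0855
```

Both views agree to about 2 mm, and the pivot-to-post distance of 214 mm matches the given 215 mm. I'll move closer for a wrist look.

arm_command(steps=[{"delta_pos": [25, 20, 0], "dr": [0, 0, 0]}, {"delta_pos": [25, 20, 0], "dr": [0, 0, 0]}, {"delta_pos": [25, 20, -5], "dr": [0, 0, 0]}, {"delta_pos": [25, 25, -5], "dr": [0, 0, 0]}, {"delta_pos": [20, 25, 0], "dr": [0, 0, 0]}, {"delta_pos": [0, 0, 0], "dr": [0, 0, 0]}, {"delta_pos": [0, 0, 0], "dr": [0, 0, 0]}])

```text
time_s: 2.4
position: [0.6325, 0.0913, 0.3271]
tool_rot: [[0.29, -0.957, -0.001], [-0.957, -0.29, -0.0], [-0.0, 0.001, -1.0]]
ft_force: [-0.1, -0.3, 0.3]
grip_width: 0.085
```

Run:
```python
from h import *
import json
c=env.get_calibration("wrist"); i=env.get_image("wrist"); cv2.imwrite("pics/w0.png",i); json.dump({k:np.array(v).tolist() for k,v in c.items()},open("w0.json","w"))
o=env.observe(); print(o["position"],o["q"])
for p in([.5995,.0495,.022],[.548,.048,.022],[.500,.0322,.022],[.634,.0985,.117],[.634,.0985,.061],[.5275,.284,.055]): print(p,np.round(pix(c,p),1))
cv2.imwrite("pics/w0b.png",cv2.resize(i,(800,600)))
```

```text
[0.63218909 0.09085103 0.32760963] [-2.41657353e+00  2.94447363e+01  4.96405161e+01 -1.82715691e-02
  1.00961074e+02  7.07761160e+01]
[0.5995, 0.0495, 0.022] [305.6 199.4]
[0.548, 0.048, 0.022] [294.5 236. ]
[0.5, 0.0322, 0.022] [295.  270.8]
[0.634, 0.0985, 0.117] [274.8 179.4]
[0.634, 0.0985, 0.061] [275.7 168.4]
[0.5275, 0.284, 0.055] [ 98.9 208. ]
```

View pics/w0b.png

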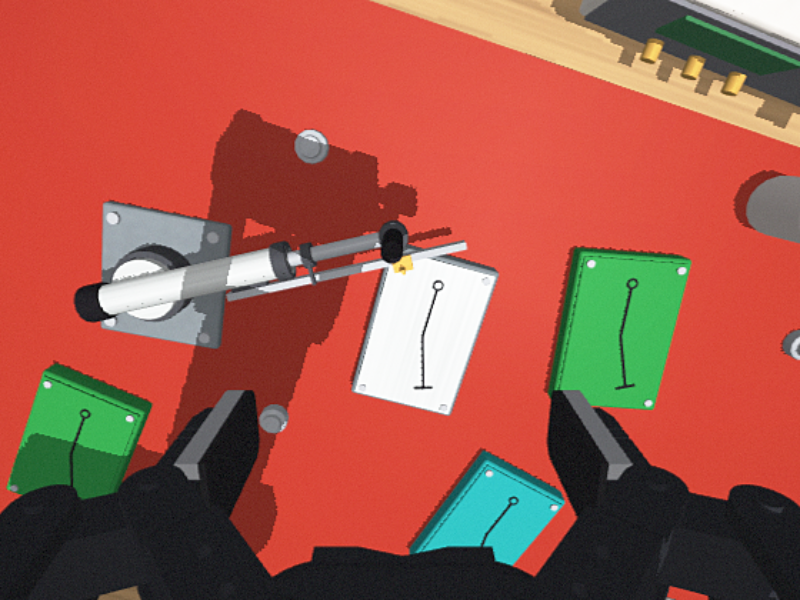

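The wrist view agrees with the earlier points: ring at (438,286) against a predicted (437,285), cross line at (423,387) against (421,387), post top at about (392,252). Next: rotate the jaw to lie along the rod, go to the post and descend.

arm_command(steps=[{"delta_pos": [1, 2, -40], "dr": [0, 0, 6.4]}, {"delta_pos": [1, 2, -40], "dr": [0, 0, 6.4]}, {"delta_pos": [1, 1, -40], "dr": [0, 0, 0]}, {"delta_pos": [0, 0, -30], "dr": [0, 0, 0]}, {"delta_pos": [0, 0, -20], "dr": [0, 0, 0]}, {"delta_pos": [0, 0, 0], "dr": [0, 0, 0]}, {"delta_pos": [0, 0, 0], "dr": [0, 0, 0]}])

```text
time_s: 3.15
position: [0.6354, 0.0958, 0.1591]
tool_rot: [[0.494, -0.87, 0.001], [-0.87, -0.494, -0.0], [0.001, -0.001, -1.0]]
ft_force: [0.7, -0.3, 0.2]
grip_width: 0.0855
```

Run:
```python
from h import *
import json
c=json.load(open("w0.json")); f=lambda x,y,z:onz(c,(x+.5)*.7-.5,(y+.5)*.7-.5,z).round(4)
print("ring",f(438,286,.022),"bend",f(425,332,.022),"cross",f(423,387,.022),"top",f(392,251,.117),"coll",f(393,234,.061))
print("cursor",f(402,265,.065),"pointer",f(315,280,.06),"rodstub",f(307,255,.055),"railA",f(230,297,.055),"railB",f(465,245,.055))
print("foot",[f(*p,.02) for p in((104,202),(230,225),(218,347))])
o=env.observe();print(o["position"],o["tool_rot"][:,0])
c=env.get_calibration("wrist");cv2.imwrite("pics/w1.png",env.get_image("wrist"))
print(pix(c,[.634,.0985,.117]))
```

```text
ring [0.599  0.0482 0.022 ] bend [0.5541 0.0461 0.022 ] cross [0.5004 0.031  0.022 ] top [0.6375 0.1001 0.117 ] coll [0.6389 0.1009 0.061 ]
cursor [0.6181 0.0873 0.065 ] pointer [0.5848 0.1503 0.06  ] rodstub [0.6016 0.1619 0.055 ] railA [0.5489 0.2143 0.055 ] railB [0.6459 0.0432 0.055 ]
foot [array([0.5871, 0.3412, 0.02  ]), array([0.5987, 0.2355, 0.02  ]), array([0.4838, 0.2247, 0.02  ])]
[0.635428   0.09578992 0.15913252] [ 4.93597323e-01 -8.69690334e-01  6.37143388e-04]
(np.float64(275.0270238563915), np.float64(258.10605333218615))
```

View pics/w1.png

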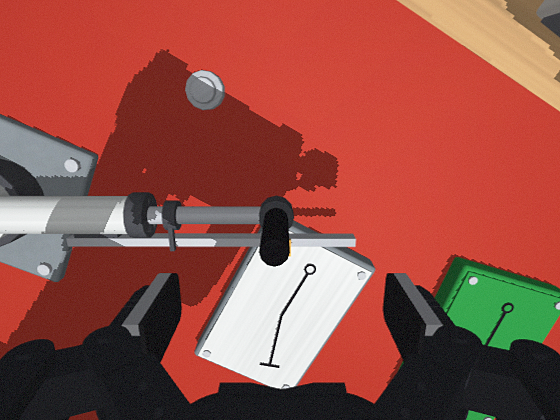

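The wrist view shows the post between the fingers with its top centre at about (275,254). The rod runs along the image rows, so the jaw is aligned with it. The post sits 2 mm further along +x than estimated, so I'll correct for that and go down.

arm_command(steps=[{"delta_pos": [1.5, 1, -20], "dr": [0, 0, 0]}, {"delta_pos": [0, 0, -20], "dr": [0, 0, 0]}, {"delta_pos": [0, 0, -15], "dr": [0, 0, 0]}, {"delta_pos": [0, 0, -6], "dr": [0, 0, 0]}, {"delta_pos": [0, 0, 0], "dr": [0, 0, 0]}, {"delta_pos": [0, 0, 0], "dr": [0, 0, 0]}])

```text
time_s: 3.8
position: [0.6374, 0.0975, 0.0984]
tool_rot: [[0.494, -0.869, 0.002], [-0.869, -0.494, -0.0], [0.001, -0.002, -1.0]]
ft_force: [0.6, -0.2, 0.5]
grip_width: 0.0854
```

arm_command(steps=[{"delta_pos": [0, 0, 0], "dr": [0, 0, 0]}, {"delta_pos": [0, 0, 0], "dr": [0, 0, 0]}, {"delta_pos": [0, 0, 0], "dr": [0, 0, 0]}, {"delta_pos": [0, 0, 0], "dr": [0, 0, 0]}, {"delta_pos": [0, 0, 0], "dr": [0, 0, 0]}, {"delta_pos": [0, 0, 0], "dr": [0, 0, 0]}, {"delta_pos": [0, 0, 0], "dr": [0, 0, 0]}, {"delta_pos": [0, 0, 0], "dr": [0, 0, 0]}, {"delta_pos": [0, 0, 0], "dr": [0, 0, 0]}, {"delta_pos": [0, 0, 0], "dr": [0, 0, 0]}], grip=0, squeeze=50)

```text
time_s: 4.8
position: [0.6368, 0.0977, 0.0972]
tool_rot: [[0.495, -0.869, 0.0], [-0.869, -0.495, 0.0], [-0.0, -0.0, -1.0]]
ft_force: [-1.7, 2.4, 4.5]
grip_width: 0.0152
```

Run:
```python
from h import *
o=env.observe();print({k:np.round(o[k],4) for k in("time_s","position","ft_force","grip_width","q")})
i=env.get_image("wrist");t=env.get_image("top")[145:235,140:270];s=env.get_image("scene")[230:380,260:420]
cv2.imwrite("pics/w2.png",i);cv2.imwrite("pics/t2.png",t)
a=cv2.resize(i[120:330,130:410],(400,300));b=cv2.resize(t,(400,277),interpolation=2);d=cv2.resize(s,(400,375),interpolation=2)
m=np.zeros((577,800,3),np.uint8);m[:300,:400]=a;m[300:577,:400]=b;m[:375,400:]=d
cv2.imwrite("pics/m2.png",m)
```

```text
{'time_s': np.float64(4.8), 'position': array([0.6368, 0.0977, 0.0972]), 'ft_force': array([-1.7273,  2.4477,  4.5411]), 'grip_width': np.float64(0.0152), 'q': array([-1.78870e+00,  3.89632e+01,  7.07019e+01,  1.16000e-02,
        7.03181e+01,  5.85698e+01])}
```

View pics/m2.png

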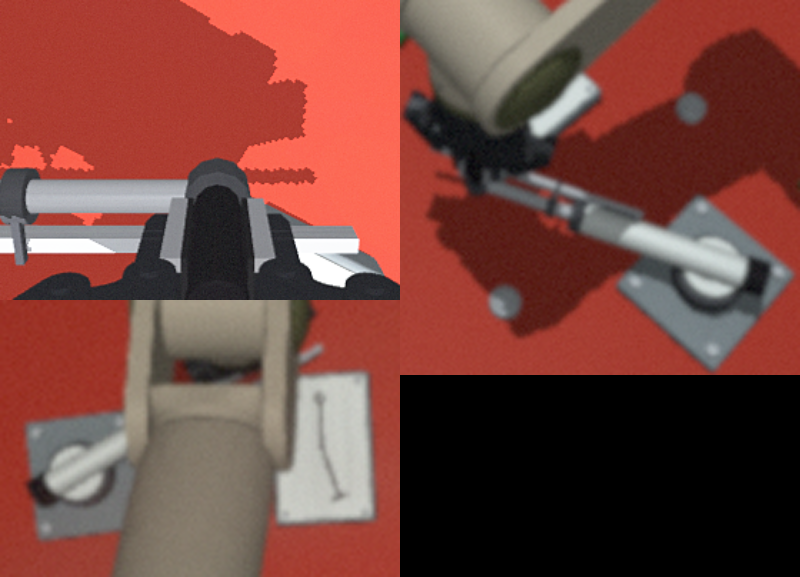

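The post is held (width 15 mm) and about 3 N of inward pull is felt, which matches the spring at home. In the wrist crop the rod runs along row ~197 and the post is centred between the pads. Now I compute the stylus offset and the path.

Run:
```python
from h import *
import json
c=env.get_calibration("wrist");o=env.observe();R=o["tool_rot"];P=o["position"]
f=lambda x,y,z:onz(c,130+(x+.5)/1.4286-.5,120+(y+.5)/1.4286-.5,z)
for p in((40,196.5),(110,196.7),(180,197)):
  q=f(*p,.055); print("rod pt",q.round(4),"in tool",(R.T@(q-P))[:2].round(4))
q=f(219,186,.061);print("collar",q.round(4))
u=R[:,0]
t=env.get_calibration("top");g=lambda x,y,z:onz(t,140+(x+.5)/6-.5,145+(y+.5)/6-.5,z)
print("c-p top",(g(537,150,.065)-g(402,218,.062))@u)
s=env.get_calibration("scene");h=lambda x,y,z:onz(s,260+(x+.5)/4-.5,230+(y+.5)/4-.5,z)
print("c-p scene",(h(148,254,.065)-h(258,300,.062))@u)
piv=np.array([.5275,.284]);print("r tcp",np.linalg.norm(P[:2]-piv),"ang dev",np.cross(P[:2]-piv,u[:2]))
```

```text
rod pt [0.6062 0.1527 0.055 ] in tool [-0.063  -0.0005]
rod pt [0.6185 0.1309 0.055 ] in tool [-0.038  -0.0004]
rod pt [0.6307 0.109  0.055 ] in tool [-0.0129 -0.0003]
collar [0.6437 0.1003 0.061 ]
c-p top 0.07513176753363458
c-p scene 0.06596163102134307
r tcp 0.21607750807843312 ang dev -0.002935703941322476<stdin>:13: DeprecationWarning: Arrays of 2-dimensional vectors are deprecated. Use arrays of 3-dimensional vectors instead. (deprecated in NumPy 2.0)
```

The TCP is within 0.5 mm of the rod axis and at r = 0.216. Now I guide it slowly to the ring, turning the tool with the barrel.

arm_command(steps=[{"delta_pos": [-2.5, -3.25, 0], "dr": [0, 0, -0.9]}, {"delta_pos": [-2.5, -3.25, 0], "dr": [0, 0, -0.9]}, {"delta_pos": [-2.5, -3.25, 0], "dr": [0, 0, -0.9]}, {"delta_pos": [-2.5, -3.25, 0], "dr": [0, 0, -0.9]}, {"delta_pos": [-2.5, -3.25, 0], "dr": [0, 0, -0.9]}, {"delta_pos": [-2.5, -3.25, 0], "dr": [0, 0, -0.9]}, {"delta_pos": [-2.5, -3.25, 0], "dr": [0, 0, -0.9]}, {"delta_pos": [-2.5, -3.25, 0], "dr": [0, 0, -0.9]}, {"delta_pos": [-2.5, -3.25, 0], "dr": [0, 0, -0.9]}, {"delta_pos": [-2.5, -3.25, 0], "dr": [0, 0, -0.9]}, {"delta_pos": [-2.5, -3.25, 0], "dr": [0, 0, -0.9]}, {"delta_pos": [-2.5, -3.25, 0], "dr": [0, 0, -0.9]}, {"delta_pos": [-2.5, -3.25, 0], "dr": [0, 0, -0.9]}, {"delta_pos": [-2.5, -3.25, 0], "dr": [0, 0, -0.9]}, {"delta_pos": [-2.5, -3.25, 0], "dr": [0, 0, -0.9]}, {"delta_pos": [0, 0, 0], "dr": [0, 0, 0]}, {"delta_pos": [0, 0, 0], "dr": [0, 0, 0]}, {"delta_pos": [0, 0, 0], "dr": [0, 0, 0]}])

```text
time_s: 6.75
position: [0.5992, 0.049, 0.0971]
tool_rot: [[0.278, -0.961, 0.0], [-0.961, -0.278, 0.0], [-0.0, -0.0, -1.0]]
ft_force: [-1.4, 4.0, 5.7]
grip_width: 0.0146
```

Run:
```python
from h import *
c=env.get_calibration("wrist");o=env.observe();i=env.get_image("wrist");cv2.imwrite("pics/w3.png",i)
print(o["position"],o["ft_force"],o["grip_width"],o["tool_rot"][:,0])
print("seam px",[np.round(pix(c,p),0) for p in([.5995,.0488,.022],[.5495,.0484,.022],[.5,.032,.022])])
P=o["position"][:2]-[.5301,.285];print(np.hypot(*P),np.degrees(np.arctan2(P[1],P[0])))
cv2.imwrite("pics/w3b.png",cv2.resize(i,(800,600)))
```

```text
[0.59921155 0.04903992 0.09712286] [-1.41916305  3.95442011  5.74014326] 0.014619144365528185 [ 2.77942918e-01 -9.60597518e-01 -3.77115087e-04]
seam px [array([282., 234.]), array([261., 304.]), array([265., 370.])]
0.24587306477944823 -73.6749502313571
```

View pics/w3b.png

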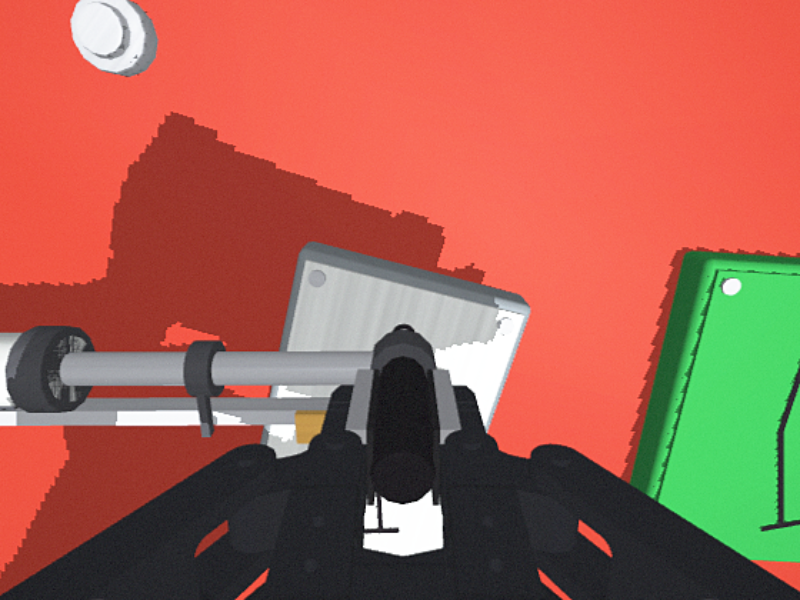

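The ring's edge peeks out behind the collar at (404,327), where it should be. The cross line is at (380,529) against a predicted (379,529). The rod felt about 4.2 N, consistent with 0.03 m drawn out less some friction. Now I trace the seam.

arm_command(steps=[{"delta_pos": [-4.15, 0, 0], "dr": [0, 0, -0.97]}, {"delta_pos": [-4.15, 0, 0], "dr": [0, 0, -0.97]}, {"delta_pos": [-4.15, -0.1, 0], "dr": [0, 0, -0.97]}, {"delta_pos": [-4.15, 0, 0], "dr": [0, 0, -0.97]}, {"delta_pos": [-4.15, 0, 0], "dr": [0, 0, -0.97]}, {"delta_pos": [-4.15, -0.1, 0], "dr": [0, 0, -0.97]}, {"delta_pos": [-4.15, 0, 0], "dr": [0, 0, -0.97]}, {"delta_pos": [-4.15, 0, 0], "dr": [0, 0, -0.97]}, {"delta_pos": [-4.15, -0.1, 0], "dr": [0, 0, -0.97]}, {"delta_pos": [-4.15, 0, 0], "dr": [0, 0, -0.97]}, {"delta_pos": [-4.15, 0, 0], "dr": [0, 0, -0.97]}, {"delta_pos": [-4.15, -0.1, 0], "dr": [0, 0, -0.97]}, {"delta_pos": [0, 0, 0], "dr": [0, 0, 0]}])

```text
time_s: 8.1
position: [0.5492, 0.0486, 0.0971]
tool_rot: [[0.078, -0.997, 0.0], [-0.997, -0.078, 0.0], [-0.0, -0.0, -1.0]]
ft_force: [-1.5, 4.0, 3.8]
grip_width: 0.0147
```

arm_command(steps=[{"delta_pos": [-3.8, -1.26, 0], "dr": [0, 0, -0.88]}, {"delta_pos": [-3.8, -1.26, 0], "dr": [0, 0, -0.88]}, {"delta_pos": [-3.8, -1.26, 0], "dr": [0, 0, -0.88]}, {"delta_pos": [-3.8, -1.26, 0], "dr": [0, 0, -0.88]}, {"delta_pos": [-3.8, -1.26, 0], "dr": [0, 0, -0.88]}, {"delta_pos": [-3.8, -1.26, 0], "dr": [0, 0, -0.88]}, {"delta_pos": [-3.8, -1.26, 0], "dr": [0, 0, -0.88]}, {"delta_pos": [-3.8, -1.26, 0], "dr": [0, 0, -0.88]}, {"delta_pos": [-3.8, -1.26, 0], "dr": [0, 0, -0.88]}, {"delta_pos": [-3.8, -1.26, 0], "dr": [0, 0, -0.88]}, {"delta_pos": [-3.8, -1.26, 0], "dr": [0, 0, -0.88]}, {"delta_pos": [-3.8, -1.26, 0], "dr": [0, 0, -0.88]}, {"delta_pos": [-3.8, -1.26, 0], "dr": [0, 0, -0.88]}, {"delta_pos": [0, 0, 0], "dr": [0, 0, 0]}, {"delta_pos": [0, 0, 0], "dr": [0, 0, 0]}, {"delta_pos": [0, 0, 0], "dr": [0, 0, 0]}])

```text
time_s: 9.7
position: [0.5002, 0.0322, 0.0971]
tool_rot: [[-0.121, -0.993, 0.001], [-0.993, 0.121, 0.0], [-0.0, -0.001, -1.0]]
ft_force: [-0.2, 5.4, 4.6]
grip_width: 0.0149
```

Run:
```python
from h import *
c=env.get_calibration("wrist");o=env.observe();i=env.get_image("wrist");cv2.imwrite("pics/w4.png",i)
print(o["position"],o["ft_force"],o["grip_width"],o["tool_rot"][:,0])
print("seam px",[np.round(np.array(pix(c,p))/.7,0) for p in([.5995,.0488,.022],[.5495,.0484,.022],[.5,.032,.022])])
P=o["position"][:2]-[.5301,.285];print(np.hypot(*P),np.degrees(np.arctan2(P[1],P[0])))
cv2.imwrite("pics/w4b.png",cv2.resize(i,(800,600)))
```

```text
[0.50020272 0.03217999 0.09711458] [-0.21740689  5.3521372   4.64062408] 0.014934908384033009 [-1.21126873e-01 -9.92636965e-01 -3.69706170e-04]
seam px [array([324.,  88.]), array([347., 224.]), array([403., 336.])]
0.25458162483784197 -96.74420237842952
```

View pics/w4b.png

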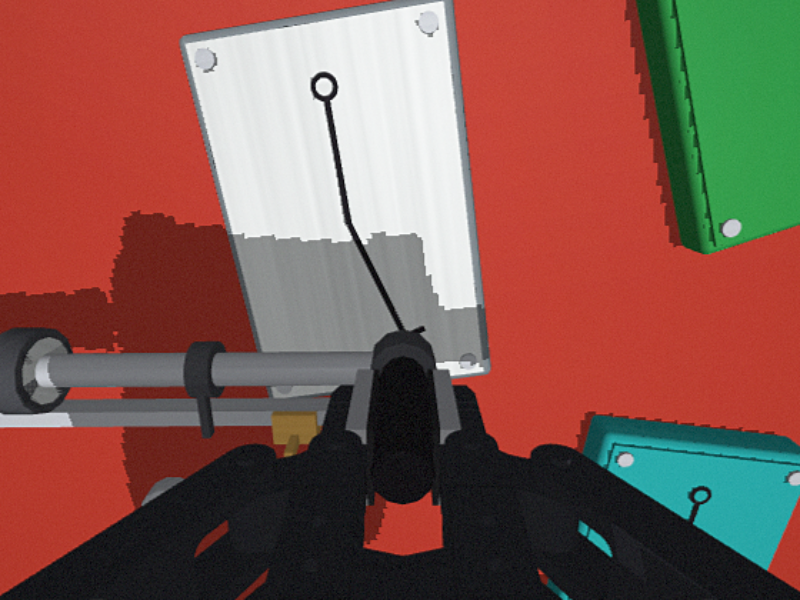

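The full seam is visible: ring at (324,87) and bend at (347,223), both within a pixel or so of prediction, with the cross line just behind the collar. So tracking was accurate. The pointer tip is at (207,434), the cursor body at (295,428) and its blade at about (293,443). Now I compute the remaining draw.

Run:
```python
from h import *
c=env.get_calibration("wrist");o=env.observe();R=o["tool_rot"];P=o["position"]
f=lambda x,y,z:(R.T@(onz(c,(x+.5)*.7-.5,(y+.5)*.7-.5,z)-P)).round(4)[:2]
for z in(.055,.060,.065): print(z,"pointer",f(207,433,z),"cursor body",f(295,416,z),"blade",f(294,440,z),f(289,455,z))
i=cv2.imread("pics/w4.png");cv2.imwrite("pics/cr.png",cv2.resize(i[260:340,120:240],None,fx=6,fy=6,interpolation=2))
```

```text
0.055 pointer [-0.0733  0.026 ] cursor body [-0.0399  0.0188] blade [-0.041  0.029] [-0.0433  0.0356]
0.06 pointer [-0.071   0.0228] cursor body [-0.0387  0.0159] blade [-0.0397  0.0258] [-0.042   0.0321]
0.065 pointer [-0.0688  0.0197] cursor body [-0.0375  0.0129] blade [-0.0385  0.0225] [-0.0407  0.0286]
```

View pics/cr.png

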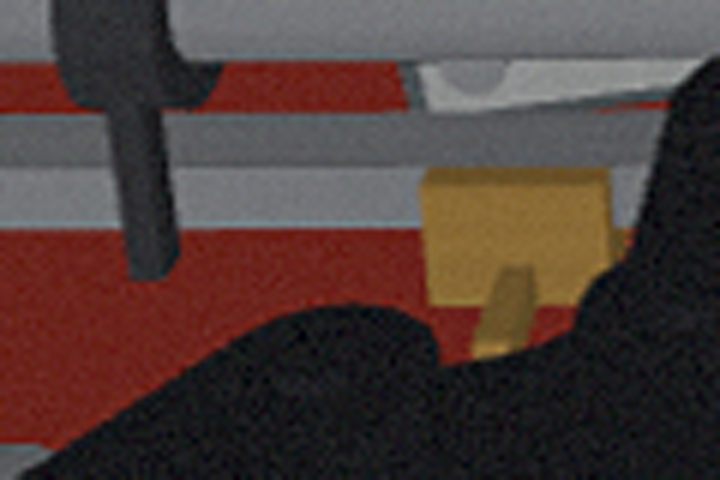

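Both estimates (the absolute heights and the 16 mm cursor width) give about 32 mm remaining. I draw 29 mm and then look.

arm_command(steps=[{"delta_pos": [-0.34, -2.9, 0], "dr": [0, 0, 0]}, {"delta_pos": [-0.34, -2.9, 0], "dr": [0, 0, 0]}, {"delta_pos": [-0.34, -2.9, 0], "dr": [0, 0, 0]}, {"delta_pos": [-0.34, -2.9, 0], "dr": [0, 0, 0]}, {"delta_pos": [-0.34, -2.9, 0], "dr": [0, 0, 0]}, {"delta_pos": [-0.34, -2.9, 0], "dr": [0, 0, 0]}, {"delta_pos": [-0.34, -2.9, 0], "dr": [0, 0, 0]}, {"delta_pos": [-0.34, -2.9, 0], "dr": [0, 0, 0]}, {"delta_pos": [-0.34, -2.9, 0], "dr": [0, 0, 0]}, {"delta_pos": [-0.34, -2.9, 0], "dr": [0, 0, 0]}, {"delta_pos": [0, 0, 0], "dr": [0, 0, 0]}, {"delta_pos": [0, 0, 0], "dr": [0, 0, 0]}, {"delta_pos": [0, 0, 0], "dr": [0, 0, 0]}])

```text
time_s: 11.05
position: [0.4968, 0.0034, 0.0971]
tool_rot: [[-0.121, -0.993, 0.001], [-0.993, 0.121, 0.001], [-0.001, -0.001, -1.0]]
ft_force: [0.3, 8.6, 5.7]
grip_width: 0.0148
```

Run:
```python
from h import *
o=env.observe();i=env.get_image("wrist");cv2.imwrite("pics/w5.png",i)
P=o["position"][:2]-[.5301,.285];print(o["position"],np.hypot(*P),o["ft_force"],env.get_calibration("wrist")["cx"])
cv2.imwrite("pics/cr5.png",cv2.resize(i[220:340,90:250],None,fx=5,fy=5,interpolation=2))
```

```text
[0.49684388 0.00344719 0.09707154] 0.28351006144548935 [0.25909959 8.57139299 5.72161892] 281.8213213269094
```

View pics/cr5.png

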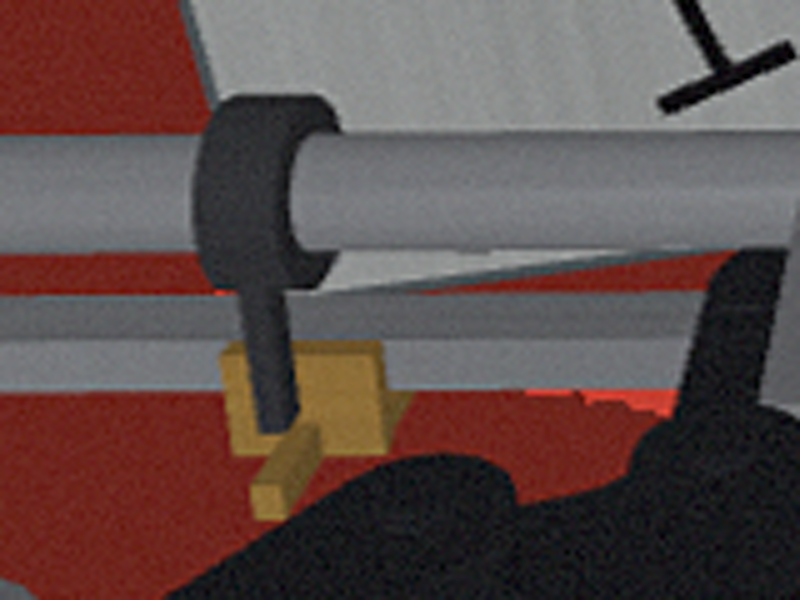

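The pointer tip (278,425) now stands just inward of the blade: body centre at x≈306, blade base at x≈305, blade top at (268,500) leaning with perspective. The estimates of the remainder are 2.1, 3.0 and 3.6 mm, so I go 2.8 mm and check.

arm_command(steps=[{"delta_pos": [-0.1, -0.9, 0], "dr": [0, 0, 0]}, {"delta_pos": [-0.1, -0.9, 0], "dr": [0, 0, 0]}, {"delta_pos": [-0.1, -1.0, 0], "dr": [0, 0, 0]}, {"delta_pos": [0, 0, 0], "dr": [0, 0, 0]}, {"delta_pos": [0, 0, 0], "dr": [0, 0, 0]}, {"delta_pos": [0, 0, 0], "dr": [0, 0, 0]}, {"delta_pos": [0, 0, 0], "dr": [0, 0, 0]}, {"delta_pos": [0, 0, 0], "dr": [0, 0, 0]}])

```text
time_s: 11.9
position: [0.4965, 0.0007, 0.0971]
tool_rot: [[-0.121, -0.993, 0.001], [-0.993, 0.121, 0.001], [-0.001, -0.001, -1.0]]
ft_force: [-0.3, 7.1, 5.7]
grip_width: 0.015
```

Run:
```python
from h import *
c=env.get_calibration("wrist");o=env.observe();i=env.get_image("wrist");cv2.imwrite("pics/w6.png",i)
P=o["position"][:2]-[.5301,.285];print(o["position"],np.hypot(*P),o["ft_force"],o["grip_width"])
R=o["tool_rot"];T=o["position"]
V=lambda x,y,z:pix(c,T+R@np.array([x,y,0])+[0,0,z-T[2]])
for z in(.058,.060,.062,.064,.069): print(z,[np.round((np.array(V(-.07,y,z))-[90,220])*5,0) for y in(.015,.022,.028)])
cv2.imwrite("pics/cr6.png",cv2.resize(i[220:340,90:250],None,fx=5,fy=5,interpolation=2))
```

```text
[0.49648841 0.00071996 0.09706198] 0.286260161703787 [-0.2865864   7.05598037  5.70953914] 0.015034631379810537
0.058 [array([282., 338.]), array([290., 398.]), array([297., 448.])]
0.06 [array([275., 348.]), array([283., 408.]), array([290., 459.])]
0.062 [array([268., 359.]), array([276., 419.]), array([283., 470.])]
0.064 [array([260., 369.]), array([268., 430.]), array([275., 481.])]
0.069 [array([240., 396.]), array([249., 459.]), array([257., 511.])]
```

View pics/cr6.png

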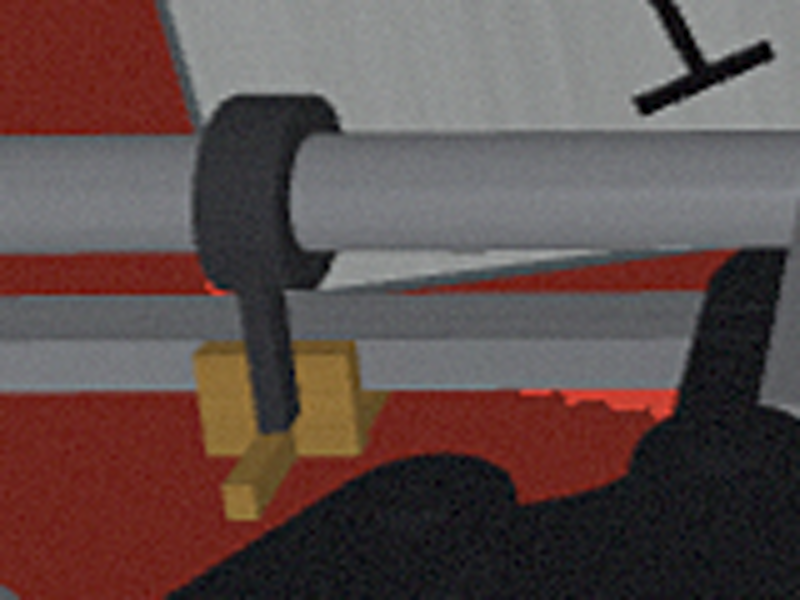

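The pointer tip (277,428) now meets the blade's foot (280,435), centred on the cursor body (centre x≈278). The worst disagreement is about 1.3 mm, from the blade-top estimate, well inside 4 mm. The pull is steady and everything is at rest, so I hand in while holding.

```bash
python3 -c "
from h import *
o=env.observe();print(o['time_s'],o['grip_width'],np.abs(o['qvel']).max());print(env.close_job())"
```

```text
11.95 0.01435961972041917 0.053524824182927956
the job is handed in; nothing more can be done
None
```

I traced the seam from the ring to the cross line and drew the rod out to the length mark. I handed the job in at 11.95 s, still holding the post; no verdict was reported.

- **Seam:** I moved at about 0.04 m/s, turning the gripper with the barrel. The wrist view before the trace confirmed the ring and cross line, and the view after it the ring and bend, within about a pixel (under 1 mm) of where I had measured them. The gripper's measured position at the ring, bend and cross line was within about 0.5 mm of the seam.
- **Rod:** It is out about 71 mm. In the last picture the pointer tip meets the foot of the cursor blade and is centred on the cursor body. The arm was at rest, with the grip closed on the post at 50 N.
- **Disagreement:** Reading the cursor from the top of its blade puts the pointer about 1.3 mm past the mark. Reading it from the cursor body gives about 0 mm. Both are inside the 4 mm limit.
- **Spring force:** The pull rose from about 3 N to 7–8.6 N, roughly as expected. The last reading, 7.1 N, was a little below the expected 8 N, which I put down to sensor noise or friction.
- **Bystanders:** I kept well above the loose things and saw no contact, but did not take a final overview picture to confirm they had not moved.

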